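Slide the slate out over the edge of the chopping block

TASK

Push the slate cheese board along the top of the chopping block, toward the robot, until the chalk line drawn across it lies right along the block's front edge, so that its end sticks out squarely and a hand can get under it. Use the fingertips only: the slate stays flat on the block and is never lifted, and the salt shaker on the block and the things round it stay where they are.

Things in the scene. Friction and masses are not known exactly. Their poses are not given: they have to be found in the camera images.
- chopping_block: fixed wooden chopping block glued up from light strips, 250 mm deep (x) x 320 mm wide (y) x 45 mm high, standing on the worktop (its yaw varies by up to 0.2 rad). Origin: centre of its underside; x points from its front side (nearest the robot) to its back, z up. Its flat top is 45 mm above the origin. Behind it stand a spice rack and, over the worktop from about 0.7 m in front of the robot, wall cabinets hang 0.43 m up: stay low there
- front_edge (a point): middle of the block's front top edge, the edge nearest the robot: 125 mm in front (-x) of the block's centre and 45 mm above its underside; axes as the block's
- slate: thin dark grey slate, 150 mm long (x) x 100 mm wide (y) x 8 mm thick, about 0.33 kg, lying loose on the left or right half of the block, at first wholly on the block and a little askew (up to 0.2 rad to the block). It slides when pushed and stops when the push stops. Origin: centre of its underside; x points from its front end (nearest the robot) to its back end. The back end starts at least 30 mm from the back of the block, leaving room to set fingertips down behind it
- chalk_line (a point): middle of the white chalk line (4 mm wide) on the slate's top, which runs right across it (along the slate's y), 40 mm behind its front end, that is 35 mm in front of its centre; axes as the slate's
- salt_shaker: small clear salt shaker with a grey top, 44 mm wide, 90 mm high, standing loose on the other half of the block; origin: centre of its underside. Not to be disturbed
- pepper_mill: wooden pepper mill, 58 mm wide, 170 mm high, on the worktop to the right of the block; origin: centre of its underside. Not to be disturbed
- peanut_jar: jar with a black lid, 68 mm wide, 100 mm high, on the worktop to the left of the block; origin: centre of its underside. Not to be disturbed
- noodle_pack: flat green packet, 120 x 206 x 30 mm, lying on the worktop to the left; origin: centre of its underside. Not to be disturbed
- spoon_rest: flat black oval spoon rest, 160 x 90 x 12 mm, on the worktop to the right; origin: centre of its underside. Not to be disturbed
- water_jug: big whitish jug with a green cap, 148 x 151 x 249 mm, on the worktop at the far right; origin: centre of its underside. Not to be disturbed

How it is judged:
On the way:
1. fingertips touch the slate (contact force between the fingers and slate above 0.1 N), for 0.02 s.
At the end, for the whole second after the job is handed in: the middle of the chalk line is within 8 mm of straight above the block's front edge, the slate is square to the block within 0.12 rad (7 degrees), flat on the block and at rest; the salt shaker stands, and it and the other things round the block are within 30 mm of where they were (x of chalk_line in the frame of front_edge between -0.008 and 0.008 m and y of chalk_line in the frame of front_edge between -0.15 and 0.15 m and angle between the x axis of slate and the x axis of chopping_block, either way round below 0.12 rad and z of chalk_line in the frame of front_edge between 0.005 and 0.011 m and angle between slate's own z axis and vertical below 0.04 rad and linear speed of slate below 0.01 m/s and angle between salt_shaker's own z axis and vertical below 0.1 rad and distance of each of salt_shaker, pepper_mill, peanut_jar, noodle_pack, spoon_rest, water_jug from where it was at the start of the episode below 0.03 m); the robot touches nothing.
It fails at once if the slate is pushed with the arm or the gripper body instead of the fingers (contact force between the arm and slate above 1 N).
It fails at once if the slate is lifted off the block, or falls from it (z of chalk_line in the frame of front_edge above 0.02 m or z of chalk_line in the frame of front_edge below -0.01 m or angle between slate's own z axis and vertical above 0.15 rad).
It fails at once if the salt shaker is tipped (angle between salt_shaker's own z axis and vertical above 0.5 rad).
It fails at once if a bystander is moved (distance of any of salt_shaker, pepper_mill, peanut_jar, noodle_pack, spoon_rest, water_jug from where it was at the start of the episode above 0.03 m).
It also fails if it takes over 40 s, if anything falls off the work surface, if the arm or the gripper's body presses on something with over 40 N, if the wrist force passes 120 N, or if a joint passes its speed limit or range.

ROBOT

A 6-joint arm with a two-finger parallel gripper is mounted at the origin on a cart in front of the work surface, level with it; the furniture and walls round the work are solid. World frame = base frame: x ahead of the robot, y to its left, z up, the work surface at z = 0. Lengths are in m, angles in rad, forces in N, time in s.
With the tool pointing down it reaches from about 0.275 to 0.825 m from the base axis. Payload 5.2 kg.
Tool frame: the origin (TCP) lies midway between the tips of the shut fingers; the grasp point (between the pads) lies env.grip_depth behind it (env.grip_depth is the distance from the TCP to the grasp point, in m); z points along the fingers, y is the line along which they close (so a half turn about z gives the same grasp; the last joint's range is limited). The gripper opens to 93 mm and grips with 3 to 60 N. Pads are 15 mm wide; open, the fingers measure 128 mm over their backs; the gripper's body (75 mm by 188 mm) begins 65 mm behind the grasp point.
Start: joints at [0.912, 0.259, 1.535, -0, 1.348, -0.203], TCP at [0.242, 0.494, 0.219] pointing down, gripper open.
Joint ranges: [-3.14, 3.14], [-0.91, 2.08], [0.19, 2.58], [-1.22, 4.36], [0.22, 2.71], [-3.12, 3.12]. Speed limits (rad/s): [2.57, 2.57, 3.14, 3.14, 3.14, 3.14].

INTERFACE

Orientations are given as a unit quaternion [w, x, y, z].
In Python, from station import env gives the robot as it stands.
- The arm moves only by the tool step_arm, never from a script. Its argument "commands" is a list of rows, each a list of 2 entries, a list of its own where there are three numbers: the shift along the tool's x, y, z in m, then the turn about the tool's z in rad. A call has 1 to 10 rows; each row shifts and turns the commanded pose from where the row before left it, along the tool's axes as they then stand; what a row does not reach is not made up. A row lasts 1/8 s, in which the tool goes at most 62.5 mm and 10.7 degrees, less where a joint would pass 70% of its speed; a pose out of reach is approached as far as the arm can. A call is refused whole if a number of a shift passes 0.0625 or a number of a turn 0.188, either way. A call with a gripper value outside its range is refused whole. "jaw" is the closure, from -1 (fully open) to 1 (shut), set as the call begins (left out, the last holds). The fingers move at their own pace and stop on an object; the grip force is fixed at half the most. Time passes only in rows, so rows that do not move let the fingers close. It gives the time, the measured TCP pose, the force, the opening and the grip force at its end, in the units of the state.
- env.observe(): the state, without advancing time (a new reading comes with each control period).
- env.capture(name): name is "side" or "top"; returns (picture, depth): 420x560x3 uint8, red, green, blue; 420x560 float32, m along the optical axis (not along the pixel's ray), 0 where there is no reading.
- env.camera_params(name): a dict with "fx", "fy", "cx", "cy" (pixels), "D" ([k1, k2, p1, p2, k3] as OpenCV has them; the pictures are not rectified), "pose" (4x4, takes a point from camera to world coordinates). Camera axes: x right, y down, z forward; pixel columns grow to the right and rows downward; lengths in m; the calibration is good to about 2 mm. A picture is of the moment at which its call begins. camera_params takes no time and is no camera call.
- env.sign_off(): hands the job in; it is judged then, once.
The state is a dict: "clock": time; "q": joint angles; "joint_velocities": joint speeds; "joint_torque": joint torques, N m; "position": TCP position; "tool_rot": TCP orientation; "wrist_force": force on the tool from outside, world axes, zero at the start; "wrist_torque": the same for the moment, N m; "grip_width": finger opening in m; "finger_force": force on a finger pad.
Only numpy, scipy, OpenCV 4.12 (cv2) and the standard library are available. Lean on these libraries where they do the work, as an engineer would, in place of code of your own. Each camera call takes 0.05 s, during which the arm holds its last target. There are 200 camera calls.

## Working session

There is one attempt and no reset: what is moved stays moved. The work goes in short steps, Python scripts to look and compute and a tool call to move; the robot and the scene stay as the last step left them, time stands still between calls to the robot, and variables do not carry over. Pictures are saved under pics/ and viewed, at most 10 in all, crops included, and the job is handed in when it is done.

Besides the shell and the picture viewer there is one more tool, called after "Call:" as name(argument=value, ...), one argument or row to a line, values as JSON. step_arm: Moves the arm, as the interface text tells. Its arguments: {"type":"object","properties":{"commands":{"type":"array","items":{"type":"array"}},"jaw":{"type":"number"}},"required":["commands"]}

```bash
mkdir -p pics; python3 - <<'E'
from station import env
import cv2,numpy as np
for n in("top","side"):
    p,d=env.capture(n); cv2.imwrite(f"pics/{n}0.png",p[:,:,::-1]); np.save(f"pics/{n}0.npy",d)
    c=env.camera_params(n); print(n,c)
s=env.observe(); print(s["clock"],s["position"],s["tool_rot"],s["grip_width"],env.grip_depth)
E
```

```text
top {'fx': 455.85289806133886, 'fy': 455.85289806133886, 'cx': 274.5983866165073, 'cy': 214.35738759398401, 'D': array([-0.09129989,  0.        ,  0.        ,  0.        ,  0.        ]), 'pose': array([[ 0.0091944 , -0.99018988,  0.13942551,  0.29615409],
       [-0.99969177, -0.01231778, -0.02155542,  0.07607712],
       [ 0.02306137, -0.13918435, -0.98999792,  1.52774537],
       [ 0.        ,  0.        ,  0.        ,  1.        ]])}
side {'fx': 461.29028405747937, 'fy': 461.29028405747937, 'cx': 274.17583168463733, 'cy': 205.5310327779209, 'D': array([-0.09766002,  0.        ,  0.        ,  0.        ,  0.        ]), 'pose': array([[ 0.89012907, -0.21587073,  0.40133535, -0.14734302],
       [-0.45511431, -0.46606604,  0.75871827, -1.19238053],
       [ 0.02326371, -0.85801065, -0.51310479,  0.92261093],
       [ 0.        ,  0.        ,  0.        ,  1.        ]])}
0.1 [0.24174004 0.49347223 0.21790327] [-3.52814445e-04  2.25911367e-01  9.74147513e-01 -7.43797221e-04] 0.09335265808479813 0.0188
```

View pics/top0.png

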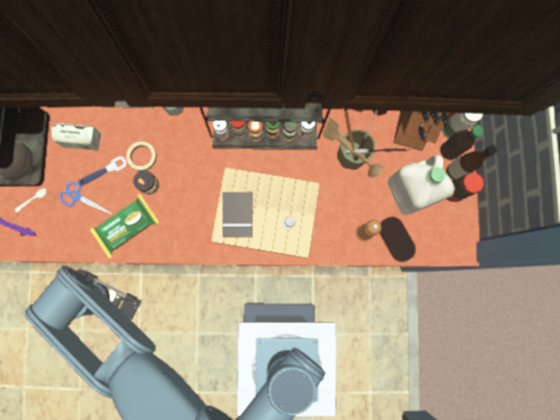

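View pics/side0.png

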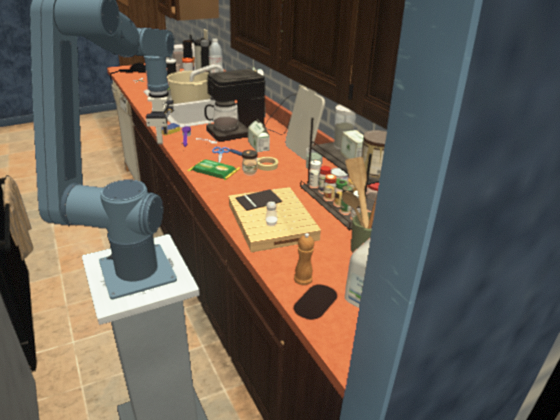

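The top view shows the block with corners near (224,169), (319,180), (309,256) and (213,245). The slate is at about (237,215) with its chalk line near row 225, and the shaker is at (290,222). I'll enlarge that area.

```bash
python3 - <<'E'
import cv2
p=cv2.imread("pics/top0.png")[163:263,203:328]
cv2.imwrite("pics/crop0.png",cv2.resize(p,None,fx=6,fy=6,interpolation=cv2.INTER_CUBIC))
E
```

```text
(no output)
```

View pics/crop0.png

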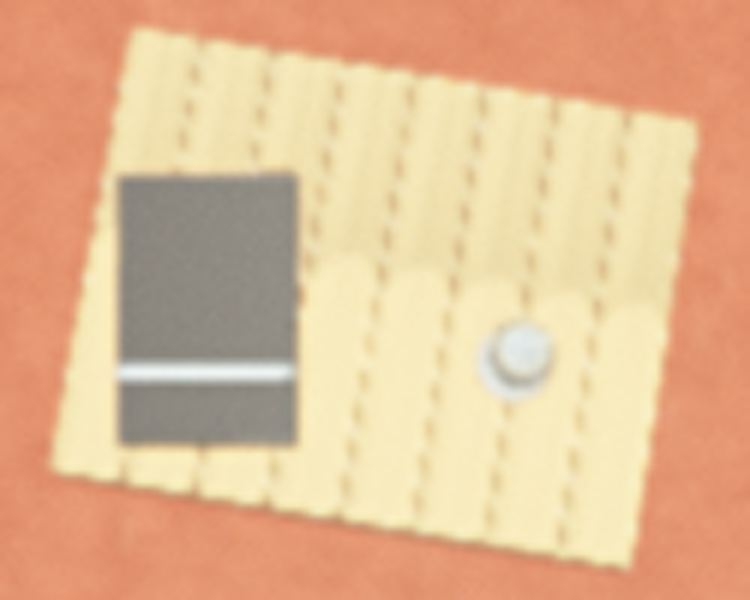

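The crop shows block corners at (135,28), (697,122), (631,568) and (51,470), and slate corners at (118,176), (297,176), (297,444) and (118,444). The chalk line lies along row 372, and the shaker top is at (522,350).

```bash
cat > h.py <<'E'
import numpy as np,cv2
from station import env
def world(uv,z,name="top"):
    c=env.camera_params(name); K=np.array([[c["fx"],0,c["cx"]],[0,c["fy"],c["cy"]],[0,0,1]])
    r=cv2.undistortPoints(np.array(uv,float).reshape(-1,1,2),K,c["D"]).reshape(-1,2)
    T=c["pose"]; d=np.c_[r,np.ones(len(r))]@T[:3,:3].T; o=T[:3,3]
    return (o+d*((z-o[2])/d[:,2])[:,None])[:,:2]
def crop(uv,x0,y0,s): return (np.array(uv,float)+.5)/s-.5+[x0,y0]
def ang(v): return np.arctan2(v[1],v[0])
E
python3 - <<'E'
from h import *
np.set_printoptions(precision=4,suppress=True)
f=lambda a,z:world(crop(a,203,163,6),z)
B=f([(135,28),(697,122),(631,568),(51,470)],.045);print("block BL BR FR FL\n",B)
print("ctr",B.mean(0),"yaws",ang(B[0]-B[3]),ang(B[1]-B[2]),ang(B[0]-B[1])-np.pi/2,ang(B[3]-B[2])-np.pi/2)
print("len",[np.linalg.norm(B[i]-B[i-1]) for i in range(4)])
S=f([(118,176),(297,176),(297,444),(118,444)],.053);print("slate\n",S,"ctr",S.mean(0))
print("yaws",ang(S[0]-S[3]),ang(S[1]-S[2]),ang(S[0]-S[1])-np.pi/2)
print("chalk",f([(118,372),(296,372)],.053),"salt",f([(522,350)],.135))
d=np.load("pics/top0.npy"); print(d[215,237])
E
```

```text
block BL BR FR FL
 [[ 0.6614  0.2103]
 [ 0.6125 -0.1023]
 [ 0.3655 -0.0653]
 [ 0.4151  0.2498]]
ctr [0.5136 0.0731] yaws -0.15896765237482352 -0.14838677515788473 -0.15526602449939464 -0.15627092580662705
len [np.float64(0.24948296995678532), np.float64(0.316365269795944), np.float64(0.24980774257861368), np.float64(0.31900739806844286)]
slate
 [[0.5762 0.2167]
 [0.5774 0.1187]
 [0.4301 0.1163]
 [0.429  0.213 ]] ctr [0.5032 0.1662]
yaws 0.025173324791930966 0.01607237637281829 0.012851621831069693
chalk [[0.4681 0.214 ]
 [0.4693 0.1175]] salt [[ 0.4725 -0.0006]]
1.4864831
```

Call:
step_arm(
  commands=[
    [[0,0,0],-0.15],
    [[0,0,0],-0.15],
    [[-0.044,-0.03,0],0],
    [[-0.044,-0.03,0],0],
    [[-0.044,-0.03,0],0],
    [[-0.044,-0.03,0],0],
    [[-0.044,-0.03,0],0],
    [[-0.044,-0.03,0],0],
    [[-0.044,-0.03,0],0],
    [[-0.044,-0.03,0],0],
  ],
  jaw=0,
)

```text
clock: 1.35
position: [0.5534, 0.2008, 0.2182]
tool_rot: [-0.0, 0.078, 0.997, -0.0]
wrist_force: [0.2, 0.4, 0.7]
grip_width: 0.0464
finger_force: 0.0
```

Call:
step_arm(
  commands=[
    [[-0.033,-0.02,0],0],
    [[-0.032,-0.02,0],0],
    [[0,0,0.05],0],
    [[0,0,0.05],0],
    [[0,0,0.04],0],
    [[0,0,0],0],
    [[0,0,0],0],
  ],
)

```text
clock: 2.22
position: [0.6115, 0.1527, 0.08]
tool_rot: [0.001, 0.078, 0.997, 0.0]
wrist_force: [1.2, -0.3, 0.8]
grip_width: 0.0465
finger_force: 0.0
```

```bash
python3 - <<'E'
from station import env
import cv2,numpy as np
a=[]
for n,(x,y) in dict(side=(215,170),top=(200,160)).items():
    p,_=env.capture(n); a.append(cv2.resize(p[y:y+100,x:x+130,::-1],None,fx=3,fy=6 if 0 else 3,interpolation=cv2.INTER_CUBIC))
cv2.imwrite("pics/c1.png",cv2.hconcat(a))
s=env.observe(); print(s["position"],s["tool_rot"],s["grip_width"],s["wrist_force"])
E
```

```text
[0.61220171 0.15275379 0.08106804] [2.00240531e-03 7.77380088e-02 9.96971769e-01 2.91097238e-04] 0.04658471954133121 [-0.10525454 -0.08998957 -0.23686413]
```

View pics/c1.png

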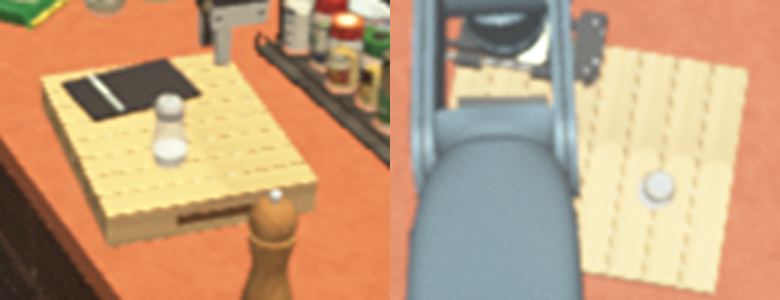

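The side view (left half) shows the fingertips at (223,62), clear behind the slate's back edge. In the top view the arm hides the slate, and the shaker hasn't moved. I'm lowering the fingers now.

Call:
step_arm(
  commands=[
    [[0,0,0.02],0],
    [[0,0,0.012],0],
    [[0,0,0],0],
    [[0,0,0],0],
  ],
)

```text
clock: 2.82
position: [0.6111, 0.1526, 0.0475]
tool_rot: [0.001, 0.078, 0.997, 0.0]
wrist_force: [-0.6, 0.2, -0.4]
grip_width: 0.0465
finger_force: 0.0
```

Call:
step_arm(
  commands=[
    [[0.009,0,0],0],
    [[0.008,0,0],0],
    [[0.007,0,0],0],
    [[0.007,0,0],0],
    [[0.007,0,0],0],
    [[0.007,0,0],0],
    [[0.007,0,0],0],
    [[0.007,0,0],0],
    [[0.007,0,0],0],
    [[0.006,0,0],0],
  ],
)

```text
clock: 4.08
position: [0.5392, 0.1639, 0.0468]
tool_rot: [0.0, 0.078, 0.997, 0.0]
wrist_force: [2.2, -0.2, 1.7]
grip_width: 0.0463
finger_force: 1.1
```

```bash
python3 - <<'E'
from station import env
import cv2
p,_=env.capture("side")
cv2.imwrite("pics/c2.png",cv2.resize(p[180:255,220:330,::-1],None,fx=7,fy=7,interpolation=cv2.INTER_CUBIC))
s=env.observe(); print(s["clock"],s["position"],s["wrist_force"])
E
```

```text
4.125 [0.53825749 0.16408745 0.04666346] [ 1.17587673 -0.46197007  1.30183102]
```

View pics/c2.png

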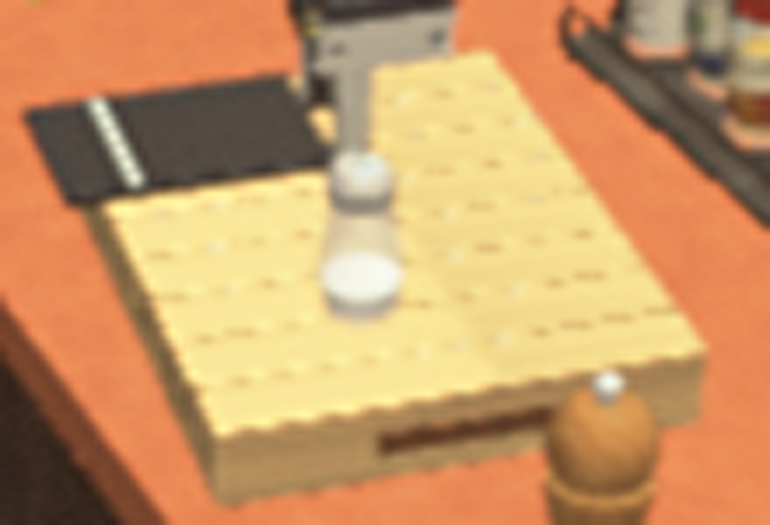

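The slate is now square and sticking out. In this crop the chalk runs from (97,100) to (137,185), and the block's front edge from (103,205) to (217,435).

```bash
python3 - <<'E'
from h import *
np.set_printoptions(precision=4,suppress=True)
f=lambda a,z:world(crop(a,220,180,7),z,"side")
E=f([(103,205),(217,435)],.045);R=f([(703,352)],.045)[0]
C=f([(97,100),(137,185)],.053);S=f([(75,203),(328,162),(28,110)],.053)
ey=(E[0]-E[1])/np.linalg.norm(E[0]-E[1]);ex=np.array([ey[1],-ey[0]])
print("edge",E,"yaw",ang(ex),ang(R-E[1]))
print("chalk x,y",(C-E[1])@np.c_[ex,ey],"slate FR,BR,FL",(S-E[1])@np.c_[ex,ey], "yaw",ang(S[1]-S[0]), "chalk yaw",ang(C[0]-C[1])-np.pi/2)
E
```

```text
edge [[ 0.396   0.1455]
 [ 0.3638 -0.0677]] yaw -0.1496653028423847 -0.1530075977204915
chalk x,y [[0.021  0.3107]
 [0.0189 0.2173]] slate FR,BR,FL [[-0.0165  0.2088]
 [ 0.1219  0.2119]
 [-0.0177  0.3105]] yaw -0.12717885650941163 chalk yaw -0.17179101442042177
```

Call:
step_arm(
  commands=[
    [[0.006,0,0],0],
    [[0.005,0,0],0],
    [[0.004,0,0],0],
    [[0.002,0,0],0],
    [[0,0,0],0],
    [[0,0,0],0],
  ],
)

```text
clock: 4.88
position: [0.5222, 0.1664, 0.0464]
tool_rot: [-0.001, 0.078, 0.997, -0.0]
wrist_force: [0.2, -0.0, 0.8]
grip_width: 0.0465
finger_force: 0.3
```

Call:
step_arm(
  commands=[
    [[-0.015,0,0],0],
    [[-0.02,0,0],0],
    [[0,0,-0.05],0],
    [[0,0,-0.06],0],
    [[0.03,0.06,0],0],
    [[0.03,0.055,0],0],
    [[0.03,0.055,0],0],
    [[0.03,0.055,0],0],
    [[0.03,0.055,0],0],
    [[0.03,0.05,0],0],
  ],
)

```text
clock: 6.12
position: [0.4319, 0.512, 0.1563]
tool_rot: [-0.0, 0.078, 0.997, -0.0]
wrist_force: [0.9, 0.2, -0.2]
grip_width: 0.0466
finger_force: 0.0
```

```bash
python3 - <<'E'
from station import env
import cv2
p,_=env.capture("top")
cv2.imwrite("pics/c3.png",cv2.resize(p[163:263,203:328,::-1],None,fx=6,fy=6,interpolation=cv2.INTER_CUBIC))
s=env.observe(); print(s["clock"],s["position"])
E
```

```text
6.175 [0.42779796 0.5184516  0.15610142]
```

View pics/c3.png

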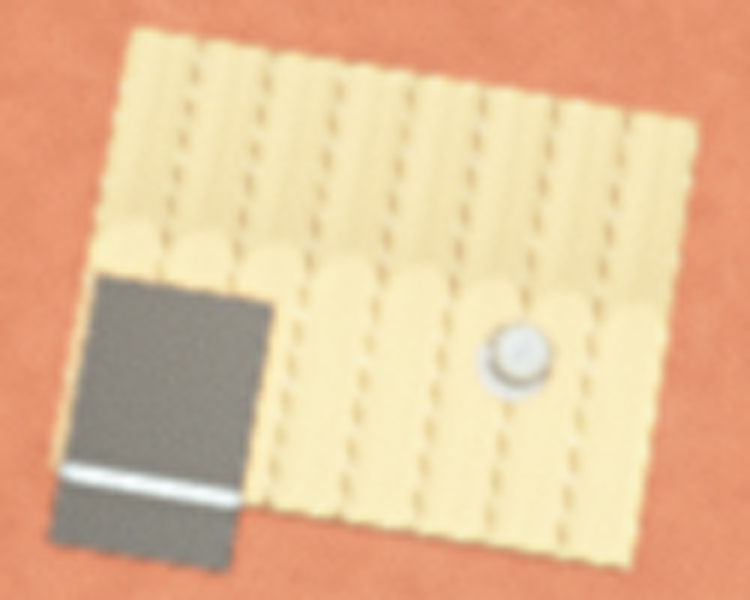

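The arm is clear. The chalk runs from (64,470) to (240,499), in line with the visible front edge, which starts at (248,504) and ends at (631,568). The shaker hasn't moved.

```bash
python3 - <<'E'
from h import *
np.set_printoptions(precision=4,suppress=True)
f=lambda a,z:world(crop(a,203,163,6),z)
B=f([(51,470),(248,504),(631,568)],.045);C=f([(64,470),(240,499)],.053);S=f([(95,277),(272,302)],.053)
ey=B[0]-B[2];ey/=np.linalg.norm(ey);ex=np.array([ey[1],-ey[0]])
for P in(B,C,S):print((P-B[2])@np.c_[ex,ey])
E
```

```text
[[ 0.      0.319 ]
 [-0.0003  0.2104]
 [ 0.      0.    ]]
[[0.0007 0.3111]
 [0.0012 0.2147]]
[[0.1071 0.3136]
 [0.1097 0.2162]]
```

```bash
python3 -c "
from station import env
print(env.sign_off())"
```

```text
the job is handed in; nothing more can be done
None
```

I pushed the slate with the fingertips until its chalk line lay about 1 mm from the block's front edge and square to it, and handed the job in. The sign-off gave no verdict; the last picture showed the salt shaker unmoved and the arm clear of the slate and block.

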